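# Moisture reading on an archive ledger

## Task

The paperweight is lying on the measuring spot of the ledger: lift it off and set it down gently, upright, in the wooden tray. Then take the yellow moisture meter out of its holder and hold it square to the sloping cover, with the tip of its sprung foot inside the red ring and pressed lightly, about half of the foot's travel. Finish while the gripper is still holding the meter pressed there; never press hard, and leave the stamp and the paste jar where they are.

Things in the scene. Friction and masses are not known exactly. Their poses are not given: they have to be found in the camera images.
- cradle: Fixed wooden cradle with a closed dark blue-green ledger. The cover (200 x 260 mm) is a rigid plane sloping 0.30 rad (17 degrees): low edge near the robot, far edge high. Origin: centre of the cover's upper face, 88 mm above the table; z points out square to the cover, x up the slope, y level. Board below: 220 x 280 mm; a lip along its low edge ends 5 mm below the cover.
- spot: Paper label 75 x 100 mm stuck flat on the cover with a printed red ring, 28 mm inside and 35 mm outside diameter, and a small red centre dot; at first the paperweight stands over the ring. Origin: centre of the ring, on the cover; z points out square to the cover. It sits at a different place on the cover each time.
- weight: Loose brass paperweight, 0.28 to 0.52 kg, round: base 60 mm diameter, 18 mm thick, then a neck 20 mm in diameter (24 to 38 mm up) and a cylindrical knob 26 mm in diameter (41 to 62 mm up); 64 mm tall. Origin: centre of its underside; z up through the knob. It starts standing over the ring on the sloping cover, held by friction.
- tray: Fixed shallow wooden tray, 150 x 150 mm outside, 20 mm high, walls and floor 5 mm thick. Origin: centre of its underside, on the table; z up. The tray and the meter's holder stand one on each side of the cradle and may be exchanged.
- holder: Fixed grey block 70 x 80 mm, 85 mm high, with a pocket 29 x 43 mm, 45 mm deep from the top, in which the meter stands on a shelf; a 22 mm square hole below takes the foot. Origin: centre of the underside, on the table; z up; x along the 70 mm side.
- meter: Loose yellow moisture meter, grey display on top, 0.17 kg: a rigid box 26 (x) x 40 (y) x 110 mm (z). Origin: centre of the box's lower face; z up. A sprung foot, 12 mm diameter, sticks out 30 mm below (z = -30 mm when free). Starts upright in the holder, origin 40 mm above the table, x and y along the holder's, upper 65 mm clear; lift it straight up 80 mm to be clear.
- foot (a joint): Travel of the meter's sprung foot: 0 when free, 0.016 m when pushed fully in; grows by 1 mm for each 0.4 N pressed along the meter's axis (3.2 N at half travel). At rest it reads 0.
- meter_tip (a point): Tip of the meter's foot, a steel ball end of 6 mm radius on the meter's axis: 30 mm below the meter's origin when free, nearer as the foot is pressed in.
- stamp: Bystander: loose dark wooden hand stamp, base 38 mm diameter, 76 mm tall. Origin: centre of its underside.
- paste: Bystander: loose paste jar with a white cap, 56 mm diameter, 70 mm tall. Origin: centre of its underside.
Mind the look-alikes: they are no part of the job. Several things have the shape of the meter; the one meant has the colours described above.

How it is judged (in metres and radians):
On the way:
1. the paperweight stands upright, let go, in the tray (x of weight in the frame of tray between -0.045 and 0.045 m and y of weight in the frame of tray between -0.045 and 0.045 m and z of weight in the frame of tray below 0.01 m and angle between weight's own z axis and vertical below 0.1 rad and contact force between the fingers and weight below 0.05 N and linear speed of weight below 0.02 m/s), for 0.2 s.
At the end, for the whole second after the job is handed in: Paperweight upright, at rest, untouched on the tray floor. Meter still in the gripper, within 0.12 rad of square to the cover, foot tip within 8 mm of the ring's centre, foot pushed in 4 to 13 mm of its 16 mm, 0.8 to 7 N on the ledger (x of weight in the frame of tray between -0.045 and 0.045 m and y of weight in the frame of tray between -0.045 and 0.045 m and z of weight in the frame of tray below 0.01 m and angle between weight's own z axis and vertical below 0.1 rad and contact force between the arm and weight below 0.05 N and linear speed of each of weight, meter below 0.02 m/s and distance between meter_tip and spot below 0.008 m and angle between the z axis of meter and the z axis of spot, either way round below 0.12 rad and value of joint foot between 0.004 and 0.013 m and contact force between meter and cradle between 0.8 and 7 N and contact force between the fingers and meter above 1 N); the arm keeps its last pose, push and grip.
It fails at once if the meter is pressed hard (over 15 N) on the ledger (contact force between meter and cradle above 15 N).
It fails at once if the paperweight is dropped or slammed into the tray (over 80 N) (contact force between weight and tray above 80 N).
It fails at once if the stamp or the paste jar is shifted by more than 20 mm (distance of any of stamp, paste from where it was at the start of the episode above 0.02 m).
It also fails if it takes over 58 s, if anything falls off the work surface, if the arm or the gripper's body presses on something with over 40 N, if the wrist force passes 120 N, or if a joint passes its speed limit or range.

## Robot

A 6-joint arm with a two-finger parallel gripper is mounted at the origin on the work surface. World frame = base frame: x ahead of the robot, y to its left, z up, the work surface at z = 0. Lengths are in mm, angles in rad, forces in N, time in s.
With the tool pointing down it reaches from about 300 to 775 mm from the base axis. Payload 14.6 kg.
Tool frame: the origin (TCP) lies at the very end of the fingers, on their centre line; the grasp point (between the pads) lies 19 mm behind it; z points along the fingers, y is the line along which they close (so a half turn about z gives the same grasp; the last joint's range is limited). The gripper opens to 94 mm and grips with 3 to 60 N. Pads are 16 mm wide; open, the fingers measure 119 mm over their backs; the gripper's body (75 mm by 177 mm) begins 78 mm behind the grasp point.
Start: joints at [1.151, 0.3, 1.521, -0, 1.321, -0.067], TCP at [190.037, 516.116, 205.446] pointing down, gripper open.
Joint ranges: [-3.03, 3.03], [-0.79, 2.21], [0.23, 2.52], [-1.04, 4.18], [0, 3.07], [-2.55, 2.55]. Speed limits (rad/s): [2.22, 2.22, 2.57, 3.14, 3.14, 3.14].

## Interface

Orientations are given as [roll, pitch, yaw] about the fixed x, y, z axes, in that order (R = Rz(yaw) Ry(pitch) Rx(roll)).
In Python, from cell import manip, camera, get_calibration gives the robot as it stands.
- The arm moves only by the tool arm_command, never from a script. Its argument "targets" is a list of rows, each an object of numbers: "hand": the opening, from -1 (shut) to 1 (fully open), so that 0 is half open; "x", "y", "z": the shift along the tool's x, y, z in m; "yaw": the turn about the tool's z in rad. In form: [{"hand": .., "x": .., "y": .., "z": .., "yaw": ..}, ...]. A call has 1 to 10 rows; each row shifts and turns the commanded pose from where the row before left it, along the tool's axes as they then stand; what a row does not reach is not made up. A row lasts 1/10 s, in which the tool goes at most 50 mm and 8.59 degrees, less where a joint would pass 70% of its speed; a pose out of reach is approached as far as the arm can. A call is refused whole if a number of a shift passes 0.05 or a number of a turn 0.15, either way. A call with a gripper value outside its range is refused whole. The fingers move at their own pace and stop on an object; "newtons" is the grip in N (left out, the last holds). Time passes only in rows, so rows that do not move let the fingers close. It gives the time, the measured TCP pose, the force, the opening and the grip force at its end, in the units of the state.
- manip.read_state(): the state, without advancing time (a new reading comes with each control period).
- camera(name): name is "scene" or "top" or "wrist"; returns the picture (400x640x3 uint8, red, green, blue); there is no depth.
- get_calibration(name): a dict with "K" (3x3 intrinsics, pixels), "cam_to_world" (4x4, takes a point from camera to world coordinates). Camera axes: x right, y up, looking along -z (the intrinsics and any distortion apply to the point x, -y, -z); pixel columns grow to the right and rows downward; lengths in mm; the calibration is good to about 2 mm. The wrist camera is an equidistant fisheye: a pixel r from the principal point sees the ray r / f radians off the axis. A picture is of the moment at which its call begins: read the wrist's pose just before it. get_calibration takes no time and is no camera call; for the wrist camera it gives the pose at the moment of the call.
- manip.sign_off(): hands the job in; it is judged then, once.
The state is a dict: "clock": time; "joints": joint angles; "qd": joint speeds; "effort": joint torques, N m; "eef_pos": TCP position; "eef_rot": TCP orientation; "wrist_force": force on the tool from outside, world axes, zero at the start; "moment": the same for the moment, N m; "finger_gap": finger opening in mm; "finger_force": force on a finger pad.
Only numpy, scipy, OpenCV 4.12 (cv2) and the standard library are available. Lean on these libraries where they do the work, as an engineer would, in place of code of your own. Each camera call takes 0.05 s, during which the arm holds its last target. There are 200 camera calls.

## Working session

There is one attempt and no reset: what is moved stays moved. The work goes in short steps, Python scripts to look and compute and a tool call to move; the robot and the scene stay as the last step left them, time stands still between calls to the robot, and variables do not carry over. Pictures are saved under pics/ and viewed, at most 10 in all, crops included, and the job is handed in when it is done.

Besides the shell and the picture viewer there is one more tool, called after "Call:" by a JSON object that holds its "fn" and its "kwargs", one argument or row to a line. arm_command: Moves the arm, as the interface text tells. Its arguments: {"type":"object","properties":{"targets":{"type":"array"},"newtons":{"type":"number"}},"required":["targets"]}

```bash
mkdir -p pics; ls; python3 - <<'E'
from cell import manip,camera,get_calibration
import cv2,numpy as np
for n in("scene","top"):
    im=camera(n);cv2.imwrite(f"pics/{n}0.png",im[:,:,::-1]);c=get_calibration(n);print(n,c)
s=manip.read_state();print(s)
E
```

```text
pics
scene {'K': array([[377.23380681,   0.        , 315.76522977],
       [  0.        , 377.23380681, 201.12708756],
       [  0.        ,   0.        ,   1.        ]]), 'cam_to_world': array([[-7.48211760e-01, -4.15345382e-01,  5.17365805e-01,
         1.06402460e+03],
       [ 6.63301717e-01, -4.85323008e-01,  5.69642353e-01,
         5.94146003e+02],
       [ 1.44912082e-02,  7.69382734e-01,  6.38623687e-01,
         7.90389989e+02],
       [ 0.00000000e+00,  0.00000000e+00,  0.00000000e+00,
         1.00000000e+00]])}
top {'K': array([[457.49800925,   0.        , 321.38614747],
       [  0.        , 457.49800925, 199.86119074],
       [  0.        ,   0.        ,   1.        ]]), 'cam_to_world': array([[ 1.14565069e-02,  9.91877848e-01, -1.26677081e-01,
         3.30009023e+02],
       [-9.99711724e-01,  8.68841051e-03, -2.23825989e-02,
        -4.14255473e+01],
       [-2.11001815e-02,  1.26896990e-01,  9.91691452e-01,
         1.32569137e+03],
       [ 0.00000000e+00,  0.00000000e+00,  0.00000000e+00,
         1.00000000e+00]])}
{'clock': 0.1, 'joints': array([ 1.15138087e+00,  3.00404984e-01,  1.52144257e+00,  4.10271433e-05,
        1.32070579e+00, -6.65838246e-02]), 'qd': array([ 0.00091521, -0.00269078, -0.00215274,  0.00124161, -0.00160082,
       -0.0009507 ]), 'effort': array([ 1.18039265e-03, -5.32644689e+01, -3.53288949e+01,  7.10073486e-02,
        2.34126515e-02,  6.34156237e-06]), 'eef_pos': array([189.9567559 , 515.93730953, 204.98119407]), 'eef_rot': array([-3.14063674e+00, -1.03571589e-04,  2.78875080e+00]), 'wrist_force': array([-0.82306142,  0.81170172,  0.70674279]), 'moment': array([ 0.00963232, -0.04816478,  0.0633581 ]), 'finger_force': 0.0, 'finger_gap': 94.13120080144255}
```

View pics/scene0.png

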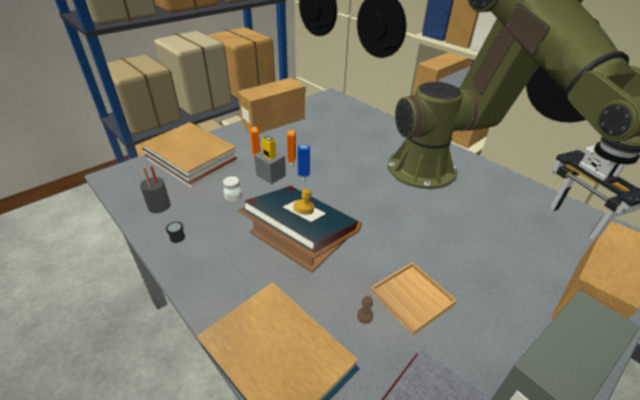

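View pics/top0.png

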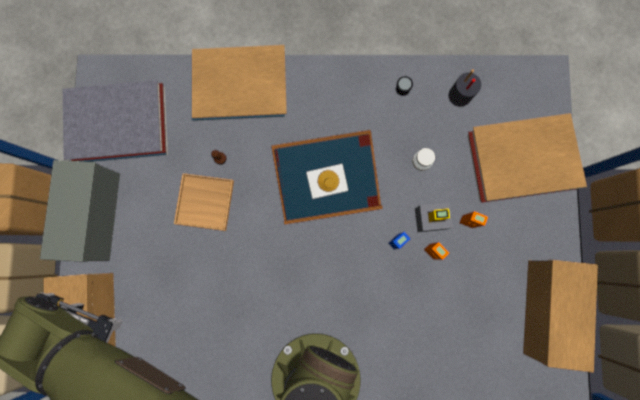

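The scene view shows the brass weight on the ledger at (305,203), the tray at (413,297) with the stamp beside it at (366,310), and the yellow meter in its grey holder at (268,155). In the top view the weight is at (328,181), the tray at (204,202), the meter at (441,214), the orange and blue look-alikes at (478,219), (438,251) and (400,240), and the jar at (425,158).

```bash
cat > h.py <<'E'
import numpy as np,cv2
from cell import manip,camera,get_calibration
def ray(n,p,cal=None):
    c=cal or get_calibration(n);K=c["K"];T=c["cam_to_world"]
    v=np.array([(p[0]-K[0,2])/K[0,0],(p[1]-K[1,2])/K[1,1]])
    if n=="wrist":
        r=np.hypot(*v);d=np.array([*(v/max(r,1e-9)*np.sin(r)),np.cos(r)])
    else: d=np.array([*v,1.])
    return T[:3,3],T[:3,:3]@(d*[1,-1,-1])
def onz(n,p,z,cal=None):
    o,d=ray(n,p,cal);return o+d*(z-o[2])/d[2]
def tri(ra,rb):
    (o1,d1),(o2,d2)=ra,rb
    s=np.linalg.lstsq(np.c_[d1,-d2],o2-o1,rcond=None)[0]
    a,b=o1+s[0]*d1,o2+s[1]*d2;return (a+b)/2,np.linalg.norm(a-b)
def blob(hsv,lo,hi,box):
    x0,y0,x1,y1=box;m=np.zeros(hsv.shape[:2],np.uint8)
    m[y0:y1,x0:x1]=cv2.inRange(hsv,np.array(lo),np.array(hi))[y0:y1,x0:x1]
    cs=cv2.findContours(m,cv2.RETR_EXTERNAL,cv2.CHAIN_APPROX_NONE)[0]
    return max(cs,key=cv2.contourArea) if cs else None
E
python3 - <<'E'
from h import *
np.set_printoptions(precision=1,suppress=True)
t=cv2.imread("pics/top0.png");s=cv2.imread("pics/scene0.png")
T=cv2.cvtColor(t,cv2.COLOR_BGR2HSV);S=cv2.cvtColor(s,cv2.COLOR_BGR2HSV)
for n,p in dict(cover=(300,170),lab=(313,188),gold=(328,181),yel=(441,214),tray=(204,202),board=(277,180),hold=(428,222)).items(): print(n,T[p[1],p[0]],end=' ')
print()
c=blob(T,(80,60,15),(120,255,90),(262,120,392,232))
r=cv2.boxPoints(cv2.minAreaRect(c));print("cover px",r.tolist(),cv2.contourArea(c))
r=r[np.argsort(r[:,1])]
P=[onz("top",p,z) for p,z in zip(r,(117.6,117.6,58.4,58.4))];print(np.array(P),"ctr",np.mean(P,0))
c=blob(T,(8,40,80),(25,255,255),(165,165,242,238));r=cv2.minAreaRect(c);P=np.array([onz("top",p,20) for p in cv2.boxPoints(r)]);print("tray",P,P.mean(0))
c=blob(T,(0,0,180),(179,60,255),(300,155,355,205));r=cv2.minAreaRect(c);print("label px",r)
c=blob(T,(15,120,60),(30,255,255),(305,160,350,203));print("gold",cv2.minEnclosingCircle(c))
c=blob(T,(22,150,100),(35,255,255),(425,200,458,228));rt=cv2.minAreaRect(c);print("meter top",rt,onz("top",rt[0],150))
c=blob(S,(22,150,60),(35,255,255),(255,130,285,165));print("meter scene",cv2.boundingRect(c))
c=blob(T,(0,0,50),(179,40,140),(410,200,460,235))
cs=np.concatenate([t[115:240,255:400],t[190:275,385:500],t[165:240,165:250]],1) 
cv2.imwrite("pics/crop.png",cv2.resize(cs[:85] if 0 else np.hstack([cv2.resize(t[120:235,260:390],None,fx=3,fy=3,interpolation=2),cv2.resize(t[185:300,385:495],None,fx=3,fy=3,interpolation=2)]),None,fx=1,fy=1)) if 0 else None
a=cv2.resize(t[120:240,260:390],None,fx=3,fy=3,interpolation=2);b=cv2.resize(t[180:300,385:505],None,fx=3,fy=3,interpolation=2)
cv2.imwrite("pics/crop.png",np.hstack([a,b]))
E
```

```text
cover [ 99 146  75] lab [ 21   8 225] gold [ 20 189 181] yel [ 54  59 186] tray [ 16 132 183] board [ 10  87 117] hold [ 15  18 116] 
cover px [[274.8362121582031, 149.2261962890625], [367.3479309082031, 134.42431640625], [378.5491638183594, 204.43212890625], [286.0374450683594, 219.2340087890625]] 6183.0
[[ 664.  -136.5  117.6]
 [ 621.4  113.5  117.6]
 [ 480.5 -172.    58.4]
 [ 436.7   84.9   58.4]] ctr [550.6 -27.5  88. ]
tray [[423.5 415.2  20. ]
 [576.8 401.3  20. ]
 [555.3 242.8  20. ]
 [403.  258.9  20. ]] [489.7 329.6  20. ]
label px ((326.9606628417969, 180.6629180908203), (26.608375549316406, 35.90256881713867), 77.00537872314453)
gold ((328.0, 180.5), 10.30786418914795)
meter top ((441.0, 214.0), (10.0, 16.0), 90.0) [ 446.3 -322.4  150. ]
meter scene (262, 138, 14, 21)Traceback (most recent call last):
  File "<stdin>", line 17, in <module>
ValueError: all the input array dimensions except for the concatenation axis must match exactly, but along dimension 0, the array at index 0 has size 125 and the array at index 1 has size 85
```

Call:
{"fn": "arm_command", "kwargs": {
  "targets": [
    {"hand":0.2,"x":-0.037,"y":-0.0275,"z":-0.03},
    {"hand":0.2,"x":-0.037,"y":-0.0275,"z":-0.03},
    {"hand":0.2,"x":-0.037,"y":-0.0275},
    {"hand":0.2,"x":-0.037,"y":-0.0275},
    {"hand":0.2,"x":-0.037,"y":-0.0275},
    {"hand":0.2,"x":-0.037,"y":-0.0275},
    {"hand":0.2,"x":-0.037,"y":-0.0275},
    {"hand":0.2,"x":-0.037,"y":-0.0275},
    {"hand":0.2,"x":-0.037,"y":-0.0275},
    {"hand":0.2,"x":-0.037,"y":-0.0275}
  ]
}}

```text
schema error: expected keys hand, x, y, z, yaw
```

Call:
{"fn": "arm_command", "kwargs": {
  "targets": [
    {"hand":0.2,"x":-0.037,"y":-0.0275},
    {"hand":0.2,"x":-0.037,"y":-0.0275},
    {"hand":0.2,"x":-0.037,"y":-0.0275},
    {"hand":0.2,"x":-0.034,"y":-0.028},
    {"hand":0.2,"yaw":0.145},
    {"hand":0.2,"yaw":0.145},
    {"hand":0.2,"yaw":0.145},
    {"hand":0.2,"yaw":0.145},
    {"hand":0.2,"yaw":0.145},
    {"hand":0.2,"yaw":0.145}
  ]
}}

```text
schema error: expected keys hand, x, y, z, yaw
```

Call:
{"fn": "arm_command", "kwargs": {
  "targets": [
    {"hand":0.2,"yaw":0.145},
    {"hand":0.2,"yaw":0.145},
    {"hand":0.2,"yaw":0.145},
    {"hand":0.2,"yaw":0.145},
    {"hand":0.2,"yaw":0.145},
    {"hand":0.2,"yaw":0.145},
    {"hand":0.2,"yaw":0.145},
    {"hand":0.2,"yaw":0.145},
    {"hand":0.2,"yaw":0.145},
    {"hand":0.2,"yaw":0.145}
  ]
}}

```text
schema error: expected keys hand, x, y, z, yaw
```

Call:
{"fn": "arm_command", "kwargs": {
  "targets": [
    {"hand":0.2,"yaw":0.145},
    {"hand":0.2,"yaw":0.145},
    {"hand":0.2}
  ]
}}

```text
schema error: expected keys hand, x, y, z, yaw
```

```bash
python3 - <<'E'
from h import *
np.set_printoptions(precision=3,suppress=True)
t=cv2.imread("pics/top0.png")
c=get_calibration("wrist");im=camera("wrist")[:,:,::-1].copy();cv2.imwrite("pics/w1.png",im);print(c)
s=manip.read_state();print(s["clock"],s["eef_pos"],s["eef_rot"],s["joints"])
b=cv2.resize(t[175:275,375:505],None,fx=4,fy=4,interpolation=2);cv2.imwrite("pics/crop.png",b)
E
```

```text
{'K': array([[309.707,   0.   , 317.961],
       [  0.   , 309.707, 201.965],
       [  0.   ,   0.   ,   1.   ]]), 'cam_to_world': array([[  0.345,  -0.909,  -0.235, 122.029],
       [  0.939,   0.333,   0.089, 540.561],
       [ -0.002,  -0.251,   0.968, 383.81 ],
       [  0.   ,   0.   ,   0.   ,   1.   ]])}
0.15 [189.967 515.948 205.013] [-3.141 -0.     2.789] [ 1.151  0.3    1.521 -0.     1.321 -0.067]
```

View pics/w1.png

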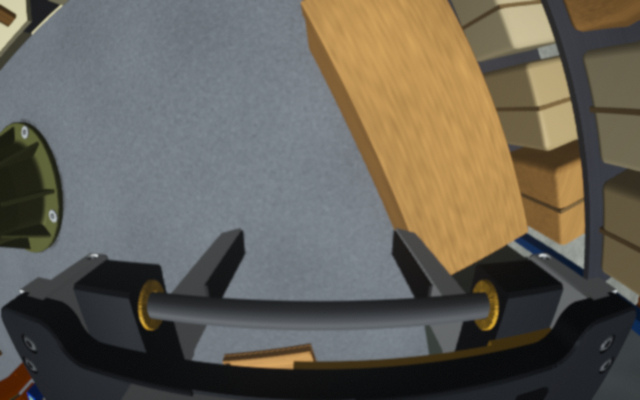

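View pics/crop.png

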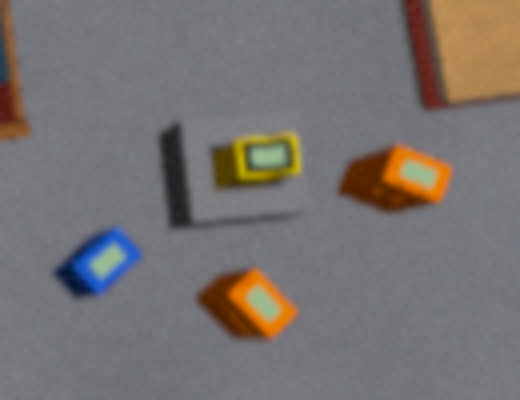

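The wrist view shows only table and boxes, so the moves were refused. In the crop the yellow meter is at (268,157) with its long side nearly along world y. The orange decoys are at (418,173) and (263,303), and the blue one at (105,260), all clear of the grasp line.

Call:
{"fn": "arm_command", "kwargs": {
  "targets": [
    {"hand":0.2,"x":-0.037,"y":-0.0275,"z":-0.03,"yaw":0},
    {"hand":0.2,"x":-0.037,"y":-0.0275,"z":-0.03,"yaw":0},
    {"hand":0.2,"x":-0.037,"y":-0.0275,"z":0,"yaw":0},
    {"hand":0.2,"x":-0.037,"y":-0.0275,"z":0,"yaw":0},
    {"hand":0.2,"x":-0.037,"y":-0.0275,"z":0,"yaw":0},
    {"hand":0.2,"x":-0.037,"y":-0.0275,"z":0,"yaw":0},
    {"hand":0.2,"x":-0.037,"y":-0.0275,"z":0,"yaw":0},
    {"hand":0.2,"x":-0.037,"y":-0.0275,"z":0,"yaw":0},
    {"hand":0.2,"x":-0.037,"y":-0.0275,"z":0,"yaw":0},
    {"hand":0.2,"x":-0.037,"y":-0.0275,"z":0,"yaw":0}
  ]
}}

```text
clock: 1.15
eef_pos: [438.3, 135.4, 260.0]
eef_rot: [3.141, 0.0, 2.789]
wrist_force: [0.3, -0.2, 0.6]
finger_gap: 56.5
finger_force: 0.0
```

Call:
{"fn": "arm_command", "kwargs": {
  "targets": [
    {"hand":0.2,"x":-0.037,"y":-0.0275,"z":0,"yaw":0},
    {"hand":0.2,"x":-0.037,"y":-0.0275,"z":0,"yaw":0},
    {"hand":0.2,"x":-0.037,"y":-0.0275,"z":0,"yaw":0},
    {"hand":0.2,"x":-0.034,"y":-0.028,"z":0,"yaw":0},
    {"hand":0.2,"x":0,"y":0,"z":0,"yaw":0.145},
    {"hand":0.2,"x":0,"y":0,"z":0,"yaw":0.145},
    {"hand":0.2,"x":0,"y":0,"z":0,"yaw":0.145},
    {"hand":0.2,"x":0,"y":0,"z":0,"yaw":0.145},
    {"hand":0.2,"x":0,"y":0,"z":0,"yaw":0.145},
    {"hand":0.2,"x":0,"y":0,"z":0,"yaw":0.145}
  ]
}}

```text
clock: 2.15
eef_pos: [535.4, -16.6, 259.7]
eef_rot: [-3.141, -0.0, 1.913]
wrist_force: [-0.2, 0.3, 0.7]
finger_gap: 55.9
finger_force: 0.0
```

Call:
{"fn": "arm_command", "kwargs": {
  "targets": [
    {"hand":0.2,"x":0,"y":0,"z":0,"yaw":0.145},
    {"hand":0.2,"x":0,"y":0,"z":0,"yaw":0.145},
    {"hand":0.2,"x":0,"y":0,"z":0,"yaw":0.145},
    {"hand":0.2,"x":0,"y":0,"z":0,"yaw":0.145},
    {"hand":0.2,"x":0,"y":0,"z":0,"yaw":0.145},
    {"hand":0.2,"x":0,"y":0,"z":0,"yaw":0.145},
    {"hand":0.2,"x":0,"y":0,"z":0,"yaw":0.145},
    {"hand":0.2,"x":0,"y":0,"z":0,"yaw":0.145},
    {"hand":0.2,"x":0,"y":0,"z":0,"yaw":0.145},
    {"hand":0.2,"x":0,"y":0,"z":0,"yaw":0.145}
  ]
}}

```text
clock: 3.15
eef_pos: [535.4, -16.6, 259.7]
eef_rot: [-3.141, 0.0, 0.463]
wrist_force: [0.4, 0.3, -0.1]
finger_gap: 56.4
finger_force: 0.0
```

Call:
{"fn": "arm_command", "kwargs": {
  "targets": [
    {"hand":0.2,"x":0,"y":0,"z":0,"yaw":0.145},
    {"hand":0.2,"x":0,"y":0,"z":0,"yaw":0.145},
    {"hand":0.2,"x":0,"y":0,"z":0,"yaw":0}
  ]
}}

```text
clock: 3.45
eef_pos: [535.5, -16.6, 259.8]
eef_rot: [-3.141, 0.0, 0.176]
wrist_force: [0.4, -0.2, -0.6]
finger_gap: 56.5
finger_force: 0.0
```

```bash
python3 - <<'E'
from h import *
np.set_printoptions(precision=3,suppress=True)
c=get_calibration("wrist");im=camera("wrist")[:,:,::-1].copy();cv2.imwrite("pics/w2.png",im);print(c["cam_to_world"])
s=manip.read_state();print(s["clock"],s["eef_pos"],s["eef_rot"],s["joints"],s["finger_gap"])
H=cv2.cvtColor(im,cv2.COLOR_BGR2HSV)
b=blob(H,(15,120,50),(30,255,255),(100,0,540,400));print(cv2.minEnclosingCircle(b),cv2.boundingRect(b))
E
```

```text
[[  0.176   0.953   0.248 607.478]
 [ -0.984   0.17    0.045  -4.469]
 [  0.001  -0.252   0.968 438.599]
 [  0.      0.      0.      1.   ]]
3.5 [535.448 -16.557 259.801] [-3.141  0.     0.182] [-0.099  0.231  1.481 -0.     1.43   1.29 ] 56.11270222531721
((117.0, 172.5), 53.28471374511719) (100, 122, 51, 102)
```

View pics/w2.png

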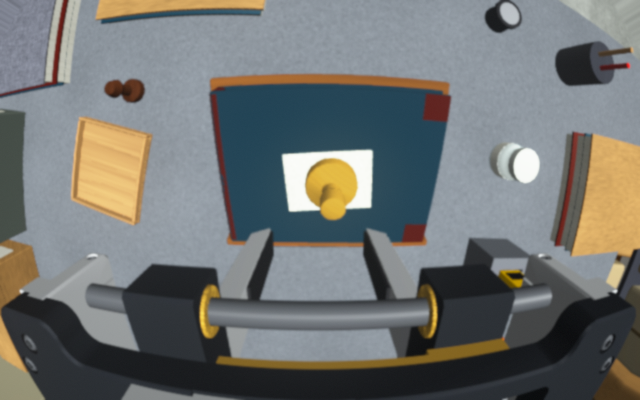

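The wrist view shows the ledger square in the image. The base disc of the weight is centred near (331,185), with the knob top at (333,208). The tray is at (112,170), the stamp at (125,90) and the jar at (518,162).

```bash
cat >> h.py <<'E'
psi=.17;C0=np.array([550.6,-27.5,88.])
def cov(C0=C0,psi=psi):
    c,s=np.cos(psi),np.sin(psi);C,S=np.cos(.3),np.sin(.3)
    return np.array([[C*c,C*s,S],[-s,c,0],[-S*c,-S*s,C]]) # rows x,y,z axes
def onplane(n,p,off,cal=None,C0=C0):
    N=cov()[2];o,d=ray(n,p,cal);return o+d*((C0+off*N-o)@N)/(d@N)
E
python3 - <<'E'
from h import *
np.set_printoptions(precision=1,suppress=True)
c=get_calibration("wrist");im=cv2.imread("pics/w2.png");H=cv2.cvtColor(im,cv2.COLOR_BGR2HSV);R=cov()
b=blob(H,(15,120,50),(30,255,255),(280,140,380,230));print(cv2.boundingRect(b))
m=np.zeros(im.shape[:2],np.uint8);cv2.drawContours(m,[b],-1,1,-1);print([(y,*(np.flatnonzero(m[y])[[0,-1]])) for y in range(156,222,4) if m[y].any()])
d=blob(H,(80,60,15),(125,255,110),(205,80,455,250))
hull=cv2.convexHull(d).reshape(-1,2)
q=cv2.approxPolyDP(cv2.convexHull(d),12,True).reshape(-1,2);print("cover",q.tolist())
for p in q:
    P=onplane("wrist",p,0,c);print(P,R@(P-C0))
for p,o in(((331.5,185),15),((333,208),63)):
    P=onplane("wrist",p,o,c);print("w",p,P,"foot",P-o*R[2],"cov",R@(P-C0),"knob",P+(51-o)*R[2])
l=blob(H,(0,0,150),(179,50,255),(275,140,380,220))
for p in cv2.boxPoints(cv2.minAreaRect(l)):print("lab",R@(onplane("wrist",p,0,c)-C0))
t=blob(H,(8,40,60),(25,255,255),(60,105,160,230))
q=cv2.boxPoints(cv2.minAreaRect(t));print("tray",q.tolist(),np.mean([onz("wrist",p,20,c) for p in q],0))
E
```

```text
(306, 159, 51, 61)
[(160, np.int64(322), np.int64(340)), (164, np.int64(316), np.int64(347)), (168, np.int64(311), np.int64(351)), (172, np.int64(309), np.int64(353)), (176, np.int64(308), np.int64(355)), (180, np.int64(307), np.int64(355)), (184, np.int64(306), np.int64(356)), (188, np.int64(306), np.int64(356)), (192, np.int64(307), np.int64(355)), (196, np.int64(309), np.int64(353)), (200, np.int64(311), np.int64(350)), (204, np.int64(316), np.int64(346)), (208, np.int64(321), np.int64(344)), (212, np.int64(321), np.int64(344)), (216, np.int64(324), np.int64(341))]
cover [[210, 93], [441, 92], [426, 222], [391, 241], [237, 239]]
[622.1 115.  117.2] [ 99.  128.4   0. ]
[ 669.3 -127.   119. ] [ 104.8 -118.1   -0. ]
[ 511.9 -166.2   68.9] [ -64.5 -130.2   -0. ]
[ 475.1 -128.5   59.7] [-95.8 -86.8   0. ]
[440.2  75.2  59.7] [-95.7 119.9   0. ]
w (331.5, 185) [543.  -31.6 101.2] foot [547.4 -30.9  86.8] cov [-3.9 -2.8 15. ] knob [532.5 -33.4 135.6]
w (333, 208) [529.5 -33.7 147.2] foot [547.9 -30.6  87. ] cov [-3.3 -2.6 63. ] knob [533.  -33.1 135.7]
lab [27.9 53.1 -0. ]
lab [ 34.8 -47.   -0. ]
lab [-42.6 -58.    0. ]
lab [-50.4  53.2   0. ]
tray [[63.26719665527344, 214.4076690673828], [78.39076232910156, 114.84415435791016], [153.6294403076172, 126.27281188964844], [138.50587463378906, 225.83633422851562]] [486.2 330.1  20. ]
```

Call:
{"fn": "arm_command", "kwargs": {
  "targets": [
    {"hand":0.2,"x":-0.0055,"y":0.016,"z":0.01,"yaw":0},
    {"hand":0.2,"x":0,"y":0,"z":0.04,"yaw":0},
    {"hand":0.2,"x":0,"y":0,"z":0.04,"yaw":0},
    {"hand":0.2,"x":0,"y":0,"z":0.03,"yaw":0},
    {"hand":0.2,"x":0,"y":0,"z":0.015,"yaw":0},
    {"hand":0.2,"x":0,"y":0,"z":0.008,"yaw":0},
    {"hand":-1,"x":0,"y":0,"z":0,"yaw":0},
    {"hand":-1,"x":0,"y":0,"z":0,"yaw":0},
    {"hand":-1,"x":0,"y":0,"z":0,"yaw":0},
    {"hand":-1,"x":0,"y":0,"z":0,"yaw":0}
  ],
  "newtons": 30
}}

```text
clock: 4.5
eef_pos: [533.3, -33.2, 117.8]
eef_rot: [3.141, -0.001, 0.179]
wrist_force: [-2.7, 7.3, 5.2]
finger_gap: 27.7
finger_force: 3.7
```

Call:
{"fn": "arm_command", "kwargs": {
  "targets": [
    {"hand":-1,"x":0,"y":0,"z":0,"yaw":0},
    {"hand":-1,"x":0,"y":0,"z":0,"yaw":0}
  ]
}}

```text
clock: 4.7
eef_pos: [533.1, -33.0, 117.6]
eef_rot: [-3.141, -0.001, 0.179]
wrist_force: [-3.1, 3.6, 5.9]
finger_gap: 24.7
finger_force: 30.0
```

Call:
{"fn": "arm_command", "kwargs": {
  "targets": [
    {"hand":-1,"x":0,"y":0,"z":-0.01,"yaw":0},
    {"hand":-1,"x":0,"y":0,"z":-0.02,"yaw":0},
    {"hand":-1,"x":0,"y":0,"z":-0.03,"yaw":0},
    {"hand":-1,"x":0,"y":-0.02,"z":0,"yaw":0},
    {"hand":-1,"x":0,"y":-0.035,"z":0,"yaw":0},
    {"hand":-1,"x":0,"y":-0.035,"z":0,"yaw":0},
    {"hand":-1,"x":0,"y":-0.035,"z":0,"yaw":0},
    {"hand":-1,"x":0,"y":-0.035,"z":0,"yaw":0},
    {"hand":-1,"x":0,"y":-0.035,"z":0,"yaw":0},
    {"hand":-1,"x":0,"y":-0.035,"z":0,"yaw":0}
  ]
}}

```text
clock: 5.7
eef_pos: [491.5, 194.2, 177.2]
eef_rot: [3.141, 0.0, 0.179]
wrist_force: [1.0, -0.5, -5.0]
finger_gap: 25.3
finger_force: 30.0
```

Call:
{"fn": "arm_command", "kwargs": {
  "targets": [
    {"hand":-1,"x":0.002,"y":-0.035,"z":0,"yaw":0},
    {"hand":-1,"x":0.003,"y":-0.035,"z":0,"yaw":0},
    {"hand":-1,"x":0.002,"y":-0.035,"z":0,"yaw":0},
    {"hand":-1,"x":0,"y":-0.03,"z":0,"yaw":0},
    {"hand":-1,"x":0,"y":0,"z":0.03,"yaw":0},
    {"hand":-1,"x":0,"y":0,"z":0.03,"yaw":0},
    {"hand":-1,"x":0,"y":0,"z":0.03,"yaw":0},
    {"hand":-1,"x":0,"y":0,"z":0,"yaw":0}
  ]
}}

```text
clock: 6.5
eef_pos: [473.1, 325.9, 83.3]
eef_rot: [3.139, 0.007, 0.179]
wrist_force: [-1.3, -1.0, -5.6]
finger_gap: 24.8
finger_force: 30.0
```

```bash
python3 - <<'E'
from h import *
np.set_printoptions(precision=1,suppress=True)
a=camera("wrist")[:,:,::-1];b=camera("scene")[:,:,::-1]
cv2.imwrite("pics/w3.png",np.vstack([cv2.resize(a[:,100:540],(440,400)),cv2.resize(b[170:300,340:480],(440,200))])[:600]);c=get_calibration("top")
# ring on bare cover, top view
t=camera("top")[:,:,::-1];H=cv2.cvtColor(t,cv2.COLOR_BGR2HSV)
m=(cv2.inRange(H,(0,50,80),(12,255,255))|cv2.inRange(H,(165,50,80),(179,255,255)))[160:203,305:352]
y,x=np.nonzero(m);p=(x.mean()+305,y.mean()+160);print(p,len(x),np.ptp(x),np.ptp(y),onplane("top",p,0))
E
```

```text
(np.float64(327.11290322580646), np.float64(180.69354838709677)) 62 12 12 [541.7 -28.6  85.2]
```

View pics/w3.png

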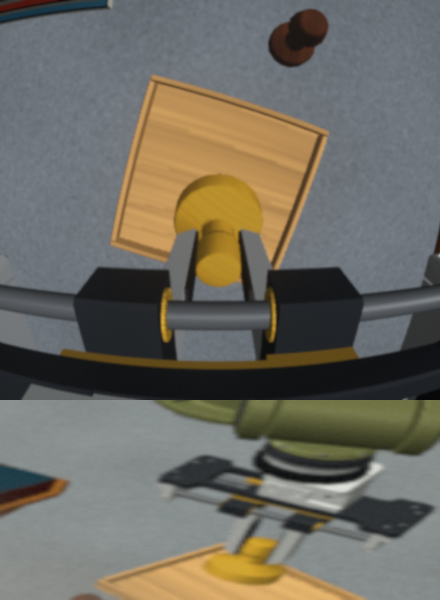

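The weight hangs tilted in the grip at (218,205), above the middle of the tray, and the stamp is clear at (298,38). I'll lower it slowly until it touches.

Call:
{"fn": "arm_command", "kwargs": {
  "targets": [
    {"hand":-1,"x":0,"y":0,"z":0.015,"yaw":0},
    {"hand":-1,"x":0,"y":0,"z":0.013,"yaw":0},
    {"hand":-1,"x":0,"y":0,"z":0.005,"yaw":0},
    {"hand":-1,"x":0,"y":0,"z":0.003,"yaw":0},
    {"hand":-1,"x":0,"y":0,"z":0.002,"yaw":0},
    {"hand":-1,"x":0,"y":0,"z":0.002,"yaw":0}
  ],
  "newtons": 12
}}

```text
clock: 7.25
eef_pos: [475.1, 327.2, 47.1]
eef_rot: [-3.141, -0.0, 0.179]
wrist_force: [-0.6, 0.2, -4.8]
finger_gap: 25.1
finger_force: 12.0
```

Call:
{"fn": "arm_command", "kwargs": {
  "targets": [
    {"hand":-1,"x":0,"y":0,"z":0.002,"yaw":0},
    {"hand":-1,"x":0,"y":0,"z":0.002,"yaw":0}
  ]
}}

```text
clock: 7.45
eef_pos: [475.9, 327.6, 44.0]
eef_rot: [-3.141, -0.003, 0.179]
wrist_force: [4.4, 0.4, 8.9]
finger_gap: 25.0
finger_force: 12.0
```

Call:
{"fn": "arm_command", "kwargs": {
  "targets": [
    {"hand":-1,"x":0.0,"y":0,"z":0.002,"yaw":0},
    {"hand":-1,"x":0,"y":0,"z":0.0015,"yaw":0},
    {"hand":-1,"x":0,"y":0,"z":0,"yaw":0}
  ],
  "newtons": 6
}}

```text
clock: 7.75
eef_pos: [476.8, 327.9, 41.3]
eef_rot: [-3.14, -0.005, 0.179]
wrist_force: [4.0, -0.0, 5.9]
finger_gap: 25.2
finger_force: 6.0
```

Call:
{"fn": "arm_command", "kwargs": {
  "targets": [
    {"hand":-1,"x":0.0,"y":0,"z":0.002,"yaw":0},
    {"hand":-1,"x":0,"y":0,"z":0.0015,"yaw":0},
    {"hand":-1,"x":0,"y":0,"z":0.001,"yaw":0},
    {"hand":-1,"x":0,"y":0,"z":0,"yaw":0}
  ],
  "newtons": 4
}}

```text
clock: 8.15
eef_pos: [475.3, 327.3, 35.3]
eef_rot: [-3.141, -0.001, 0.179]
wrist_force: [3.8, 0.4, 4.4]
finger_gap: 25.4
finger_force: 4.0
```

Call:
{"fn": "arm_command", "kwargs": {
  "targets": [
    {"hand":-0.3,"x":0,"y":0,"z":0,"yaw":0},
    {"hand":0,"x":0,"y":0,"z":0,"yaw":0},
    {"hand":0.2,"x":0,"y":0,"z":0,"yaw":0},
    {"hand":0.3,"x":0,"y":0,"z":0,"yaw":0},
    {"hand":0.3,"x":0,"y":0,"z":-0.03,"yaw":0},
    {"hand":0.3,"x":0,"y":0,"z":-0.04,"yaw":0},
    {"hand":0.3,"x":0,"y":0,"z":-0.045,"yaw":0},
    {"hand":0.3,"x":0,"y":0,"z":-0.045,"yaw":0},
    {"hand":0.3,"x":0,"y":0,"z":-0.045,"yaw":0},
    {"hand":0.3,"x":0,"y":0,"z":0,"yaw":0}
  ]
}}

```text
clock: 9.15
eef_pos: [476.3, 328.0, 246.4]
eef_rot: [-3.138, -0.009, 0.179]
wrist_force: [0.1, -0.6, 0.0]
finger_gap: 61.2
finger_force: 0.0
```

```bash
python3 - <<'E'
from h import *
np.set_printoptions(precision=3,suppress=True)
c=get_calibration("wrist");a=camera("wrist")[:,:,::-1];b=camera("scene")[:,:,::-1]
s=manip.read_state();print(s["clock"],s["eef_pos"],s["eef_rot"])
cv2.imwrite("pics/w4.png",np.vstack([a[:,100:540],cv2.resize(b[170:340,310:480],(440,200))])[:600])
E
```

```text
9.25 [474.934 327.172 240.254] [-3.141 -0.001  0.179]
```

View pics/w4.png

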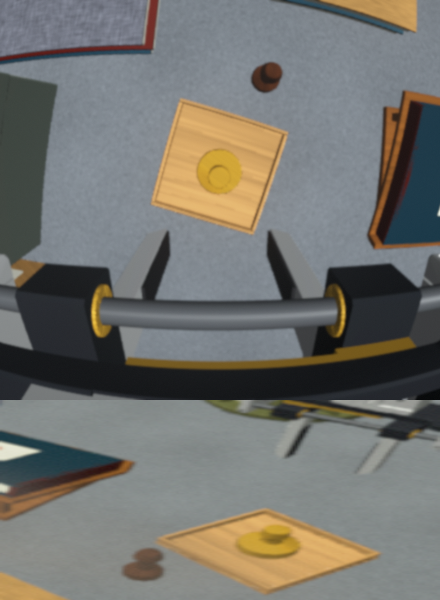

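The weight stands upright in the middle of the tray at (219,172), clear of the stamp. Next I'll look at the ring on the way to the meter.

Call:
{"fn": "arm_command", "kwargs": {
  "targets": [
    {"hand":0.3,"x":0,"y":0.04,"z":-0.01,"yaw":0},
    {"hand":0.3,"x":0,"y":0.04,"z":0,"yaw":0},
    {"hand":0.3,"x":0,"y":0.04,"z":0,"yaw":0},
    {"hand":0.3,"x":0,"y":0.04,"z":0,"yaw":0},
    {"hand":0.3,"x":0,"y":0.04,"z":0,"yaw":0},
    {"hand":0.3,"x":0,"y":0.04,"z":0,"yaw":0},
    {"hand":0.3,"x":0,"y":0.04,"z":0,"yaw":0},
    {"hand":0.3,"x":0,"y":0.04,"z":0,"yaw":0},
    {"hand":0.3,"x":0,"y":0.037,"z":0,"yaw":0},
    {"hand":0.3,"x":0,"y":0,"z":0,"yaw":0}
  ]
}}

```text
clock: 10.25
eef_pos: [538.1, -27.6, 247.7]
eef_rot: [-3.141, 0.004, 0.175]
wrist_force: [-1.4, 0.1, 0.3]
finger_gap: 60.8
finger_force: 0.0
```

```bash
cat > ring.py <<'E'
from h import *
np.set_printoptions(precision=2,suppress=True)
c=get_calibration("wrist");a=camera("wrist")[:,:,::-1].copy();cv2.imwrite("pics/w5.png",a)
s=manip.read_state();print(s["clock"],s["eef_pos"],s["eef_rot"])
H=cv2.cvtColor(a,cv2.COLOR_BGR2HSV)
l=blob(H,(0,0,150),(179,70,255),(270,130,390,230));x0,y0,w,h=cv2.boundingRect(l);print(x0,y0,w,h)
m=np.zeros(a.shape[:2],np.uint8);cv2.drawContours(m,[cv2.convexHull(l)],-1,255,-1);m=cv2.erode(m,np.ones((5,5)))
m&=cv2.inRange(H,(0,70,60),(12,255,255))|cv2.inRange(H,(165,70,60),(179,255,255))
cs=max(cv2.findContours(m,0,1)[0],key=cv2.contourArea);p,ax,_=cv2.fitEllipse(cs);print("ring",p,ax)
P=onplane("wrist",p,0,c);print(P,cov()@(P-C0))
for q in cv2.approxPolyDP(cv2.convexHull(l),4,True).reshape(-1,2):print("lab",cov()@(onplane("wrist",q,0,c)-C0))
# meter
y=blob(H,(22,120,60),(35,255,255),(420,0,640,400))
if y is not None:print("meter",cv2.boundingRect(y))
E
python3 ring.py
```

```text
10.3 [537.96 -25.73 247.93] [-3.14  0.    0.18]
270 150 95 65
ring (318.6278991699219, 183.60179138183594) (25.643922805786133, 29.692941665649414)
[543.47 -28.51  85.77] [-7.53  0.22 -0.  ]
lab [ 31.56 -48.09   0.  ]
lab [-42.72 -51.58  -0.  ]
lab [-46.22  48.4   -0.  ]
lab [26.27 52.87 -0.  ]
meter (504, 274, 18, 6)
```

Call:
{"fn": "arm_command", "kwargs": {
  "targets": [
    {"hand":0.3,"x":-0.03,"y":0.045,"z":0,"yaw":0},
    {"hand":0.3,"x":-0.03,"y":0.045,"z":0,"yaw":0},
    {"hand":0.3,"x":-0.03,"y":0.04,"z":0,"yaw":0},
    {"hand":0.3,"x":-0.03,"y":0.04,"z":0,"yaw":0},
    {"hand":0.3,"x":-0.025,"y":0.04,"z":0,"yaw":0},
    {"hand":0.3,"x":0,"y":0.04,"z":0,"yaw":0},
    {"hand":0.3,"x":0,"y":0.02,"z":0,"yaw":0},
    {"hand":0.3,"x":0,"y":0,"z":0,"yaw":0.08},
    {"hand":0.3,"x":0,"y":0,"z":0,"yaw":0}
  ]
}}

```text
clock: 11.2
eef_pos: [447.1, -307.5, 248.6]
eef_rot: [-3.14, 0.002, 0.098]
wrist_force: [0.2, 1.2, 0.6]
finger_gap: 61.4
finger_force: 0.0
```

```bash
python3 - <<'E'
from h import *
np.set_printoptions(precision=3,suppress=True)
c=get_calibration("wrist");a=camera("wrist")[:,:,::-1].copy();cv2.imwrite("pics/w6.png",a)
s=manip.read_state();print(s["clock"],s["eef_pos"],s["eef_rot"],s["joints"])
H=cv2.cvtColor(a,cv2.COLOR_BGR2HSV)
y=blob(H,(22,120,60),(35,255,255),(120,0,520,260))
print("meter",cv2.minAreaRect(y),cv2.approxPolyDP(cv2.convexHull(y),4,True).reshape(-1,2).tolist())
E
```

```text
11.25 [ 447.118 -307.205  248.926] [-3.14   0.001  0.101] [-0.67   0.254  1.478  0.     1.411  0.8  ]
meter ((335.0, 195.0), (40.0, 42.0), 90.0) [[349, 175], [356, 189], [356, 213], [315, 214], [315, 176]]
```

View pics/w6.png

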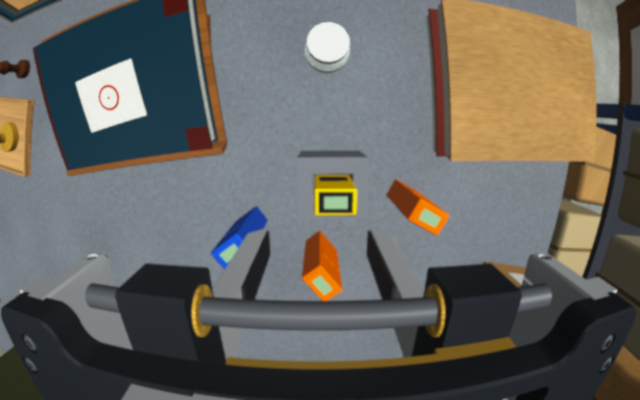

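The meter's top face is centred near (335,201), square in the image. The ring is clear on its label at (109,97), and the decoys at (228,240), (322,275) and (425,210) leave room for the fingers.

```bash
python3 - <<'E'
from h import *
np.set_printoptions(precision=3,suppress=True)
a=cv2.imread("pics/w6.png");H=cv2.cvtColor(a,cv2.COLOR_BGR2HSV);c=get_calibration("wrist")
g=blob(H,(35,15,120),(90,120,255),(316,185,356,216));print("disp",cv2.boundingRect(g),cv2.minAreaRect(g))
m=cv2.inRange(H,(22,120,120),(35,255,255))[165:220,305:365];print([(y+165,*(np.flatnonzero(m[y])[[0,-1]]+305)) for y in range(8,52,3) if m[y].any()])
q=[(315,189),(356,188),(356,213.5),(315,214)]
P=np.array([onz("wrist",p,150,c) for p in q]);print(P,P.mean(0))
ctr=P.mean(0)
t=get_calibration("top");print("top cam",onz("top",(441,214),150))
s=manip.read_state();d=ctr-s["eef_pos"];ps=s["eef_rot"][2];print("dx,dy",d[0]*np.cos(ps)+d[1]*np.sin(ps),d[0]*np.sin(ps)-d[1]*np.cos(ps))
e=P[0]-P[1];print("yaw",np.arctan2(-e[0],e[1]))
for p,z in(((322,285),110),((322,285),140),((431,217),140),((229,253),140)):print(p,z,onz("wrist",p,z,c))
E
```

```text
disp (324, 196, 24, 13) ((335.5, 202.0), (12.0, 23.0), 90.0)
[(176, np.int64(315), np.int64(349)), (179, np.int64(315), np.int64(351)), (182, np.int64(315), np.int64(352)), (185, np.int64(315), np.int64(353)), (188, np.int64(314), np.int64(355)), (191, np.int64(314), np.int64(356)), (194, np.int64(314), np.int64(356)), (197, np.int64(314), np.int64(356)), (200, np.int64(314), np.int64(356)), (203, np.int64(314), np.int64(356)), (206, np.int64(314), np.int64(356)), (209, np.int64(314), np.int64(356)), (212, np.int64(315), np.int64(356)), (215, np.int64(317), np.int64(329))]
[[ 459.888 -304.107  150.   ]
 [ 464.727 -341.561  150.   ]
 [ 440.419 -344.806  150.   ]
 [ 436.065 -306.483  150.   ]] [ 450.275 -324.239  150.   ]
top cam [ 446.293 -322.407  150.   ]
dx,dy 1.424624135628469 17.26627123506295
yaw 0.12846686068721255
(322, 285) 110 [ 338.108 -324.019  110.   ]
(322, 285) 140 [ 355.293 -321.824  140.   ]
(431, 217) 140 [ 441.302 -424.559  140.   ]
(229, 253) 140 [ 381.144 -221.569  140.   ]
```

Call:
{"fn": "arm_command", "kwargs": {
  "targets": [
    {"hand":0.3,"x":0.001,"y":0.017,"z":0.03,"yaw":-0.01},
    {"hand":0.3,"x":0,"y":0,"z":0.04,"yaw":0},
    {"hand":0.3,"x":0,"y":0,"z":0.04,"yaw":0},
    {"hand":0.3,"x":0,"y":0,"z":0.025,"yaw":0},
    {"hand":0.3,"x":0,"y":0,"z":0.011,"yaw":0},
    {"hand":0.3,"x":0,"y":0,"z":0,"yaw":0},
    {"hand":-1,"x":0,"y":0,"z":0,"yaw":0},
    {"hand":-1,"x":0,"y":0,"z":0,"yaw":0},
    {"hand":-1,"x":0,"y":0,"z":0,"yaw":0},
    {"hand":-1,"x":0,"y":0,"z":0,"yaw":0}
  ],
  "newtons": 20
}}

```text
clock: 12.25
eef_pos: [450.1, -325.1, 105.1]
eef_rot: [3.141, -0.001, 0.109]
wrist_force: [-0.2, 2.5, 6.9]
finger_gap: 40.1
finger_force: 20.0
```

Call:
{"fn": "arm_command", "kwargs": {
  "targets": [
    {"hand":-1,"x":0,"y":0,"z":0,"yaw":0},
    {"hand":-1,"x":0,"y":0,"z":-0.01,"yaw":0},
    {"hand":-1,"x":0,"y":0,"z":-0.015,"yaw":0},
    {"hand":-1,"x":0,"y":0,"z":-0.014,"yaw":0},
    {"hand":-1,"x":0,"y":0,"z":-0.01,"yaw":0},
    {"hand":-1,"x":0,"y":0,"z":0,"yaw":0},
    {"hand":-1,"x":0,"y":0,"z":0,"yaw":0}
  ]
}}

```text
clock: 12.95
eef_pos: [449.6, -324.9, 152.8]
eef_rot: [-3.142, 0.0, 0.109]
wrist_force: [0.3, -0.5, -2.2]
finger_gap: 40.0
finger_force: 20.0
```

Call:
{"fn": "arm_command", "kwargs": {
  "targets": [
    {"hand":-1,"x":0,"y":0,"z":-0.004,"yaw":0},
    {"hand":-1,"x":-0.004,"y":0,"z":0,"yaw":0},
    {"hand":-1,"x":-0.004,"y":0,"z":0,"yaw":0},
    {"hand":-1,"x":-0.003,"y":0,"z":0,"yaw":0},
    {"hand":-1,"x":-0.003,"y":0,"z":0,"yaw":0},
    {"hand":-1,"x":-0.003,"y":0,"z":0,"yaw":0},
    {"hand":-1,"x":-0.003,"y":0,"z":0,"yaw":0}
  ],
  "newtons": 6
}}

```text
clock: 13.65
eef_pos: [429.6, -327.1, 157.0]
eef_rot: [-3.142, -0.0, 0.109]
wrist_force: [1.9, 0.3, -1.8]
finger_gap: 39.9
finger_force: 6.0
```

Call:
{"fn": "arm_command", "kwargs": {
  "targets": [
    {"hand":-1,"x":-0.003,"y":0,"z":0,"yaw":0},
    {"hand":-1,"x":-0.003,"y":0,"z":0,"yaw":0},
    {"hand":-1,"x":-0.003,"y":0,"z":0,"yaw":0},
    {"hand":-1,"x":-0.003,"y":0,"z":0,"yaw":0},
    {"hand":-1,"x":-0.003,"y":0,"z":0,"yaw":0},
    {"hand":-1,"x":-0.0015,"y":0,"z":0,"yaw":0},
    {"hand":-1,"x":0,"y":0,"z":0,"yaw":0}
  ]
}}

```text
clock: 14.35
eef_pos: [413.2, -329.0, 157.0]
eef_rot: [3.142, 0.0, 0.109]
wrist_force: [1.1, 0.3, -1.8]
finger_gap: 39.8
finger_force: 6.0
```

```bash
python3 - <<'E'
from h import *
a=camera("wrist")[:,:,::-1];b=camera("scene")[:,:,::-1]
cv2.imwrite("pics/w7.png",np.vstack([a[100:300,200:460],cv2.resize(b[100:200,210:340],(260,200),interpolation=2)]));print(manip.read_state()["clock"])
E
```

```text
14.45
```

View pics/w7.png

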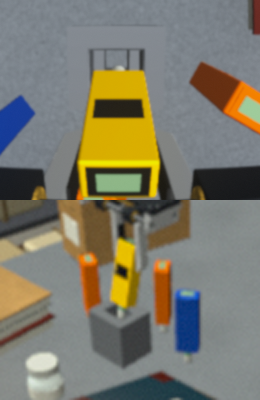

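The meter now leans in the grip with its foot against the pocket edge, at about the tilt wanted. I'll tighten the grip, lift it out and carry it to the ledger.

Call:
{"fn": "arm_command", "kwargs": {
  "targets": [
    {"hand":-1,"x":0,"y":0,"z":0,"yaw":0},
    {"hand":-1,"x":0,"y":0,"z":-0.01,"yaw":0},
    {"hand":-1,"x":0,"y":0,"z":-0.02,"yaw":0},
    {"hand":-1,"x":0,"y":0,"z":-0.03,"yaw":0},
    {"hand":-1,"x":0.008,"y":-0.018,"z":0,"yaw":0},
    {"hand":-1,"x":0.014,"y":-0.033,"z":0,"yaw":0},
    {"hand":-1,"x":0.016,"y":-0.035,"z":0,"yaw":0},
    {"hand":-1,"x":0.016,"y":-0.035,"z":0,"yaw":0},
    {"hand":-1,"x":0.016,"y":-0.035,"z":0,"yaw":0},
    {"hand":-1,"x":0.016,"y":-0.035,"z":0,"yaw":0}
  ],
  "newtons": 25
}}

```text
clock: 15.45
eef_pos: [478.5, -128.3, 217.9]
eef_rot: [3.141, -0.001, 0.109]
wrist_force: [0.9, 0.5, -1.3]
finger_gap: 39.9
finger_force: 25.0
```

Call:
{"fn": "arm_command", "kwargs": {
  "targets": [
    {"hand":-1,"x":0.016,"y":-0.035,"z":0,"yaw":0},
    {"hand":-1,"x":0.014,"y":-0.033,"z":0,"yaw":0},
    {"hand":-1,"x":0.012,"y":-0.024,"z":0,"yaw":0},
    {"hand":-1,"x":0,"y":0,"z":0,"yaw":-0.061},
    {"hand":-1,"x":0,"y":0,"z":0,"yaw":0},
    {"hand":-1,"x":0,"y":0,"z":0,"yaw":0}
  ]
}}

```text
clock: 16.05
eef_pos: [509.9, -34.0, 217.5]
eef_rot: [3.141, -0.0, 0.168]
wrist_force: [-0.2, -0.5, -1.1]
finger_gap: 39.9
finger_force: 25.0
```

```bash
cat > tilt.py <<'E'
from h import *
np.set_printoptions(precision=3,suppress=True)
c=get_calibration("wrist");a=camera("wrist")[:,:,::-1].copy();cv2.imwrite("pics/w8.png",a)
s=manip.read_state();print(s["clock"],s["eef_pos"],s["eef_rot"],s["wrist_force"],s["finger_gap"])
H=cv2.cvtColor(a,cv2.COLOR_BGR2HSV)
m=cv2.inRange(H,(20,120,60),(35,255,255))
for y in range(150,285,6):
    x=np.flatnonzero(m[y,240:420])+240
    if len(x):print(y,x[0],x[-1],len(x),H[y,x[0]+5,2])
E
python3 tilt.py; cat > /dev/null
```

```text
16.1 [509.855 -34.128 217.352] [ 3.141 -0.     0.168] [ 0.222 -1.129 -1.289] 39.86668509411898
174 293 343 51 236
180 292 344 53 236
186 291 345 55 236
192 290 346 57 236
198 288 349 62 233
204 287 350 19 234
210 286 351 19 233
216 285 352 57 234
222 284 353 70 236
228 283 354 72 236
234 282 354 73 236
240 281 356 76 236
246 280 357 78 236
252 278 358 81 235
258 277 360 84 236
264 276 360 85 252
270 277 360 21 251
276 278 359 21 251
282 278 358 21 251
```

```bash
python3 -c "
import cv2;a=cv2.imread('pics/w8.png');cv2.imwrite('pics/w8c.png',cv2.resize(a[120:290,220:440],None,fx=3,fy=3,interpolation=2))"
```

```text
(no output)
```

View pics/w8c.png

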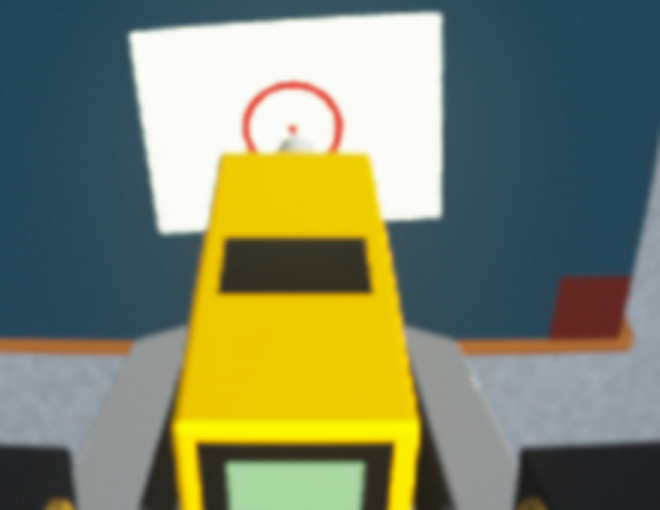

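The crop shows the meter's far face with its lower edge at (293–343, 171) and its upper edge at (276–360, 261) in full-image pixels. The foot tip shows at (319,166), just under the ring's centre dot. I'll fit the meter's pose from those four corners.

```bash
cat > fit.py <<'E'
from h import *
from scipy.optimize import least_squares
from scipy.spatial.transform import Rotation as Ro
np.set_printoptions(precision=3,suppress=True)
c=get_calibration("wrist");s=manip.read_state();tcp=s["eef_pos"];ps=s["eef_rot"][2]
K=c["K"];T=c["cam_to_world"]
def proj(P):
    q=(P-T[:3,3])@T[:3,:3]*[1,-1,-1];r=np.hypot(q[:,0],q[:,1]);th=np.arctan2(r,q[:,2])
    return K[:2,2]+K[0,0]*(q[:,:2]/r[:,None])*th[:,None]
ax=np.array([np.cos(ps),np.sin(ps),0]);ay=np.array([-np.sin(ps),np.cos(ps),0]);az=np.array([0,0,1.])
W=np.c_[ax,ay,az];G=tcp+[0,0,19]
def pose(v):
    th,dx,dy,sg=v;n=W@[-np.sin(th),0,np.cos(th)];xm=W@[np.cos(th),0,np.sin(th)]
    return G+dx*ax+dy*ay-sg*n,n,xm
obs=np.array([[293.3,171],[342.7,171],[276,260.5],[360.5,260.5]])
def f(v):
    O,n,xm=pose(v);P=np.array([O+13*xm+y*ay+z*n for z in(0,110) for y in(20,-20)])
    return (proj(P)-obs).ravel()
r=least_squares(f,[.3,0,0,84]);print(r.x,r.fun)
for sg in(82,84): 
    r2=least_squares(lambda v:f([*v,sg]),[.3,0,0]);print(sg,r2.x,np.abs(r2.fun).max())
O,n,xm=pose(r.x);print("tip",O-30*n,"n",n,"err",np.arccos(n@cov()[2]))
O,n,xm=pose([*r2.x,84]);tip=O-30*n;print("tip",tip,"err",np.arccos(n@cov()[2]))
# centre dot & tip pixels as cross-check
print("tip px far edge predicted",proj(np.array([tip+6*xm*.7,tip,O]))); print("dot",onplane("wrist",(220+292.5/3,120+129/3),0))
E
python3 fit.py
```

```text
[ 0.24   2.707 -1.075 85.671] [-0.794  0.012  0.783  0.046  0.25  -0.029 -0.243 -0.02 ]
82 [ 0.229  4.883 -1.067] 1.1429998494091365
84 [ 0.235  3.706 -1.071] 0.9513472483989176
tip [539.786 -30.149 123.99 ] n [-0.234 -0.04   0.971] err 0.06024768566102248
tip [539.843 -30.136 125.481] err 0.06516068641010805
tip px far edge predicted [[317.944 167.303]
 [317.939 171.716]
 [317.976 186.086]]
dot [542.348 -29.31   85.389]
```

```bash
python3 - <<'E'
from h import *
np.set_printoptions(precision=3,suppress=True)
b=camera("scene")[:,:,::-1].copy();H=cv2.cvtColor(b,cv2.COLOR_BGR2HSV);c=get_calibration("scene");T=c["cam_to_world"];K=c["K"]
m=cv2.inRange(H,(22,140,60),(35,255,255));m[:,:260]=0;m[:,350:]=0;m[250:]=0
cs=max(cv2.findContours(m,0,1)[0],key=cv2.contourArea);print(cv2.boundingRect(cs),cv2.minAreaRect(cs))
P=lambda X:(lambda q:K[:2,2]+K[0,0]*q[:,:2]/q[:,2:])((X-T[:3,3])@T[:3,:3]*[1,-1,-1])
hull=cv2.convexHull(cs).reshape(-1,2);print(hull.tolist())
ps=.168;ax=np.array([np.cos(ps),np.sin(ps),0]);ay=np.array([-np.sin(ps),np.cos(ps),0]);az=np.array([0,0,1.])
s=manip.read_state();G=s["eef_pos"]+[0,0,19]+3.2*ax
for th in(.2,.25,.3,.35):
    n=-np.sin(th)*ax+np.cos(th)*az;x=np.cos(th)*ax+np.sin(th)*az
    X=np.array([G+(z-84.7)*n+i*13*x+j*20*ay for z in(0,110) for i in(1,-1) for j in(1,-1)])
    print(th,cv2.convexHull(P(X).astype(np.float32)).reshape(-1,2).round(1).tolist())
E
```

```text
(298, 149, 19, 44) ((308.55322265625, 170.9440155029297), (16.40591812133789, 42.36410903930664), 9.865806579589844)
[[306, 149], [314, 154], [315, 155], [316, 171], [316, 176], [314, 186], [313, 189], [312, 190], [309, 192], [306, 192], [298, 187], [298, 184], [299, 178], [303, 155], [304, 150], [305, 149]]
0.2 [[321.5, 153.1999969482422], [315.6000061035156, 189.8000030517578], [309.70001220703125, 192.8000030517578], [298.5, 187.0], [303.3999938964844, 150.3000030517578], [309.6000061035156, 148.0]]
0.25 [[321.70001220703125, 153.39999389648438], [314.6000061035156, 190.5], [308.79998779296875, 193.0], [297.6000061035156, 187.1999969482422], [303.79998779296875, 149.89999389648438], [309.8999938964844, 148.10000610351562]]
0.3 [[322.0, 153.5], [313.70001220703125, 191.0], [307.8999938964844, 193.1999969482422], [296.6000061035156, 187.3000030517578], [304.1000061035156, 149.60000610351562], [310.1000061035156, 148.3000030517578]]
0.35 [[322.20001220703125, 153.6999969482422], [312.70001220703125, 191.60000610351562], [307.0, 193.3000030517578], [295.70001220703125, 187.39999389648438], [304.5, 149.3000030517578], [310.3999938964844, 148.5]]
```

Two views give a tilt of about 0.25 rad, which is 0.05 from square and inside the limit. Next I'll descend slowly.

Call:
{"fn": "arm_command", "kwargs": {
  "targets": [
    {"hand":-1,"x":0.003,"y":-0.0005,"z":0.01,"yaw":0},
    {"hand":-1,"x":0,"y":0,"z":0.012,"yaw":0},
    {"hand":-1,"x":0,"y":0,"z":0.008,"yaw":0},
    {"hand":-1,"x":0,"y":0,"z":0.004,"yaw":0},
    {"hand":-1,"x":0,"y":0,"z":0,"yaw":0},
    {"hand":-1,"x":0,"y":0,"z":0,"yaw":0}
  ]
}}

```text
clock: 16.75
eef_pos: [512.9, -32.8, 183.2]
eef_rot: [3.142, -0.0, 0.17]
wrist_force: [-0.1, -1.3, -1.7]
finger_gap: 39.6
finger_force: 25.0
```

```bash
python3 - <<'E'
from h import *
print([manip.read_state()["wrist_force"].round(2) for _ in range(1)],manip.read_state()["eef_pos"])
c=get_calibration("wrist");a=camera("wrist")[:,:,::-1].copy();H=cv2.cvtColor(a,cv2.COLOR_BGR2HSV);cv2.imwrite("pics/w9.png",a)
m=cv2.inRange(H,(0,70,60),(12,255,255))|cv2.inRange(H,(165,70,60),(179,255,255));m=m[130:200,270:370]
y,x=np.nonzero(m);print("red x",x.min()+270,x.max()+270,"y",y.min()+130,y.max()+130)
k=cv2.connectedComponentsWithStats(m);print(k[2].tolist(),k[3].round(1).tolist())
g=cv2.cvtColor(a,cv2.COLOR_BGR2GRAY)
for r in range(146,182,2):print(r,g[r,304:336:2])
E
```

```text
[array([-0.06, -1.28, -1.73])] [512.90265393 -32.7506477  183.15490458]
red x 299 336 y 153 169
[[0, 0, 100, 70, 6834], [29, 23, 38, 17, 166]] [[49.5, 34.6], [47.9, 29.6]]
146 [252 252 252 252 251 251 251 251 252 252 252 252 252 252 252 252]
148 [252 252 252 252 252 251 251 251 252 251 251 252 252 252 252 252]
150 [252 252 252 252 252 252 252 252 252 252 252 252 252 252 252 252]
152 [252 252 252 251 249 246 243 241 242 247 250 252 252 252 252 252]
154 [252 251 243 219 183 156 146 139 141 167 200 240 250 252 252 251]
156 [249 232 175 134 153 180 193 194 189 171 145 146 187 238 251 252]
158 [211 139 151 211 242 250 251 250 250 248 235 191 138 155 228 251]
160 [135 164 235 251 252 252 252 252 252 252 252 250 227 151 147 238]
162 [158 239 252 252 253 252 251 252 252 252 252 252 251 230 145 180]
164 [217 251 252 252 252 251 248 248 250 252 252 252 252 249 196 137]
166 [245 252 252 252 251 233 217 228 239 245 250 252 251 252 241 144]
168 [250 252 252 252 241 186 196 221 233 237 246 251 251 251 245 161]
170 [239 239 239 238 214 189 202 214 221 225 230 238 238 239 231 182]
172 [200 201 200 202 198 197 198 199 200 200 201 201 202 202 201 197]
174 [195 196 196 197 197 196 197 196 197 197 197 196 198 198 197 198]
176 [196 195 196 197 197 196 196 197 196 197 197 197 196 197 198 196]
178 [195 195 196 196 196 197 197 196 196 196 196 197 196 196 197 197]
180 [195 195 197 196 196 194 196 196 197 196 197 196 197 196 196 196]
```

Call:
{"fn": "arm_command", "kwargs": {
  "targets": [
    {"hand":-1,"x":0.0006,"y":0,"z":0.0019,"yaw":0},
    {"hand":-1,"x":0.0006,"y":0,"z":0.0019,"yaw":0},
    {"hand":-1,"x":0.0006,"y":0,"z":0.0019,"yaw":0},
    {"hand":-1,"x":0.0006,"y":0,"z":0.0019,"yaw":0},
    {"hand":-1,"x":0,"y":0,"z":0,"yaw":0},
    {"hand":-1,"x":0,"y":0,"z":0,"yaw":0}
  ]
}}

```text
clock: 17.4
eef_pos: [515.2, -32.3, 175.4]
eef_rot: [3.142, 0.0, 0.17]
wrist_force: [-2.1, 0.3, 0.0]
finger_gap: 39.9
finger_force: 25.0
```

```bash
cat > f.py <<'E'
from h import *
F=[]
for _ in range(5):
    camera("top");F.append(manip.read_state()["wrist_force"])
F=np.array(F);s=manip.read_state();print(s["clock"],s["eef_pos"].round(1),s["eef_rot"].round(3),F.mean(0).round(2),F.std(0).round(2))
E
python3 f.py
```

```text
17.65 [515.1 -32.3 175.5] [ 3.142 -0.     0.17 ] [-0.03  0.19 -0.6 ] [0.28 0.32 0.67]
```

Call:
{"fn": "arm_command", "kwargs": {
  "targets": [
    {"hand":-1,"x":0.0006,"y":0,"z":0.0019,"yaw":0},
    {"hand":-1,"x":0.0006,"y":0,"z":0.0019,"yaw":0},
    {"hand":-1,"x":0.0003,"y":0,"z":0.001,"yaw":0},
    {"hand":-1,"x":0,"y":0,"z":0,"yaw":0},
    {"hand":-1,"x":0,"y":0,"z":0,"yaw":0}
  ]
}}

```text
clock: 18.15
eef_pos: [516.6, -32.1, 170.6]
eef_rot: [3.142, 0.0, 0.17]
wrist_force: [-2.0, -0.9, 1.0]
finger_gap: 40.1
finger_force: 25.0
```

```bash
python3 f.py; python3 - <<'E'
from h import *
c=get_calibration("wrist");a=camera("wrist")[:,:,::-1].copy();H=cv2.cvtColor(a,cv2.COLOR_BGR2HSV)
m=cv2.inRange(H,(0,70,60),(12,255,255))|cv2.inRange(H,(165,70,60),(179,255,255));m=m[130:200,270:370]
y,x=np.nonzero(m);print("red x",x.min()+270,x.max()+270,"y",y.min()+130,y.max()+130)
g=cv2.cvtColor(a,cv2.COLOR_BGR2GRAY)
for r in range(150,178,2):print(r,g[r,300:340:2])
N=cov()[2];Rg=np.array([542.5,-28.9,85.5])
K=c["K"];T=c["cam_to_world"]
q=(np.array([Rg+17.5*cov()[0],Rg,Rg+17.5*cov()[1]])-T[:3,3])@T[:3,:3]*[1,-1,-1];r=np.hypot(q[:,0],q[:,1]);print(K[:2,2]+K[0,0]*(q[:,:2]/r[:,None])*np.arctan2(r,q[:,2])[:,None])
E
```

```text
18.4 [516.6 -32.1 170.6] [-3.142  0.     0.17 ] [-2.26 -0.77  1.52] [0.41 0.37 0.55]
red x 300 335 y 159 169
150 [253 253 253 252 252 252 252 252 252 252 252 253 253 252 252 253 253 253
 253 253]
152 [252 252 252 253 252 252 252 251 251 252 253 253 252 252 253 253 252 253
 253 253]
154 [253 252 253 253 253 253 252 252 252 252 252 252 252 252 253 253 252 253
 253 253]
156 [252 252 253 253 252 252 253 253 252 252 252 252 252 253 253 252 252 252
 253 253]
158 [252 252 252 252 253 252 249 246 242 241 242 246 250 252 253 253 253 252
 252 253]
160 [253 253 252 251 242 213 181 150 135 136 140 155 189 223 247 252 253 252
 252 252]
162 [253 253 250 216 151 132 157 183 195 197 191 174 145 133 168 228 251 252
 253 253]
164 [253 249 199 137 155 215 245 251 251 251 251 249 238 211 152 143 216 250
 253 253]
166 [249 202 129 189 242 252 253 253 253 252 252 253 252 252 237 167 137 217
 251 252]
168 [219 139 177 245 252 253 253 252 247 247 251 252 252 253 251 234 148 151
 238 252]
170 [187 169 213 239 241 243 241 229 217 221 230 240 242 242 241 234 196 169
 207 240]
172 [198 197 200 203 203 204 204 202 201 202 202 203 204 205 205 204 201 199
 201 205]
174 [198 197 198 198 199 199 199 199 199 199 199 199 200 200 200 200 200 200
 200 200]
176 [197 199 198 199 198 198 199 199 199 199 199 199 199 200 200 200 200 200
 201 200]
[[318.22461814 159.16309672]
 [318.19611722 177.66445742]
 [297.98608445 177.68806422]]
```

```bash
python3 -c "
from cell import manip
print(manip.sign_off())"
```

```text
the job is handed in; nothing more can be done
None
```

I handed the job in: the paperweight stands upright in the tray and the gripper holds the yellow meter pressed in the red ring, by my estimates at about half the foot's travel (3–4 N), 2 mm from the ring's centre and 0.05 rad from square; the hand-in gave no verdict.

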